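Fit the dark cover on the sensor's pin and hold it down

ROBOT

A 7-joint arm with a two-finger parallel gripper is mounted at the origin on a cart in front of the work surface, level with it; the furniture and walls round the work are solid. World frame = base frame: x ahead of the robot, y to its left, z up, the work surface at z = 0. Lengths are in m, angles in rad, forces in N, time in s.
With the tool pointing down it reaches from about 0.4 to 0.9 m from the base axis. Payload 5.6 kg.
Tool frame: the origin (TCP) lies between the finger pads; the fingertips stand 11 mm ahead of it and the grasp point (between the pads) lies 8 mm behind it; z points along the fingers, y is the line along which they close (so a half turn about z gives the same grasp; the last joint's range is limited). The gripper opens to 92 mm and grips with 3 to 60 N. Pads are 20 mm wide; open, the fingers measure 128 mm over their backs; the gripper's body (75 mm by 189 mm) begins 69 mm behind the grasp point.
Start: joints at [-1.342, 0.468, -0.012, 1.603, 0.006, 1.071, -0.056], TCP at [0.175, 0.626, 0.226] pointing down, gripper open.
Joint ranges: [-2.53, 2.53], [-0.31, 2.02], [-1.57, 1.55], [0.28, 2.44], [-1.29, 4.43], [0.15, 1.84], [-2.92, 2.92]. Speed limits (rad/s): [2.57, 2.57, 3.14, 3.14, 3.14, 3.14, 3.14].

INTERFACE

Orientations are given as a unit quaternion [x, y, z, w].
In Python, from bench import env gives the robot as it stands. The module is installed in compiled form; this text tells all that it offers.
- The arm moves only by the shell command python3 -m crank 'ROWS' [OPENING] [FORCE]. ROWS is JSON, one flat list of numbers, 6 for each row, row after row: the shift along the tool's x, y, z in units of 100 mm (1.0 is 100 mm), then the turn, a rotation vector about the tool's x, y, z in units of 180 degrees (1.0 is 180 degrees). A call has 1 to 10 rows; each row is the pose to reach, as a shift and turn from the pose commanded when the call began, along the tool's axes at that moment, turning the shorter way round; what a row does not reach only later rows make up. A row lasts 1/8 s, in which the tool goes at most 62.5 mm and 10.7 degrees, less where a joint would pass 70% of its speed; a pose out of reach is approached as far as the arm can. A call with a number of a shift or a turn outside -1 to 1 is refused whole. A call with a gripper value outside its range is refused whole. OPENING is the finger opening in mm, from 0 to 91.9, set as the call begins (- or left out, the last holds). The fingers move at their own pace and stop on an object; FORCE is the grip in N (left out, the last holds). Time passes only in rows, so rows that repeat a pose let the fingers close. It gives the time, the measured TCP pose, the force, the opening and the grip force at its end, in the units of the state.
- env.observe(): the state, without advancing time (a new reading comes with each control period).
- env.get_image(name): name is "scene" or "side" or "wrist"; returns a dict with "color" (400x640x3 uint8, red, green, blue), "fx", "fy", "cx", "cy" (pixels), "R" (3x3) and "t" (3): a world point X has camera coordinates R X + t. Camera axes: x right, y down, z forward; pixel columns grow to the right and rows downward; lengths in m; the calibration is good to about 2 mm. A picture is of the moment at which its call begins. There is no depth.
- env.finish_job(): hands the job in; it is judged then, once.
The state is a dict: "t": time; "joint_pos": joint angles; "joint_vel": joint speeds; "tau": joint torques, N m; "tcp_pos": TCP position; "eef_rot": TCP orientation; "ft_force": force on the tool from outside, world axes, zero at the start; "wrist_torque": the same for the moment, N m; "grip_width": opening from 0.0 (shut) to 1.0 (fully open); "finger_force": force on a finger pad.
Only numpy, scipy, OpenCV 4.12 (cv2) and the standard library are available. Lean on these libraries where they do the work, as an engineer would, in place of code of your own. Each camera call takes 0.05 s, during which the arm holds its last target. There are 200 camera calls.

TASK

One of the three grey covers belongs to the white bench sensor: the one with the same outline (square at one end, round at the other) as the sensor's metal spring plate. Fetch it, lay it over the plate, round end over round end, and work it along the plate until its hidden pocket drops over the locating pin; then press it fully down against the plate's springs and finish still holding it pressed down with the gripper, so that I can take the dark reading. Leave the other two covers and the things lying around where they are.

Things in the scene. Friction and masses are not known exactly. Their poses are not given: they have to be found in the camera images.
- cover_d: The D-shaped cover that fits, 96 x 64 mm, about 0.15 kg, light grey plastic, body 20 mm high with a grip rib on top. Origin: centre of the underside, z up, +x towards the round end, which is a half circle of radius 32 mm about x = +16 mm; the square end lies at x = -48 mm.
- cover_rib (a point): Centre of the D-shaped cover's grip rib, 35 mm above the underside and straight over its origin. The rib is upright, 16 mm thick along the cover's x, 50 mm long along its y, and rises from 20 to 50 mm above the underside.
- cover_pocket (a point): Mouth of the blind round pocket in the D-shaped cover's underside, at x = -24, y = 0, z = 0 mm of the cover: 14.5 mm wide, 15 mm deep, not visible from above.
- cover_nose (a point): Foremost point of the D-shaped cover's round end, at the underside: x = +48, y = 0 in the cover's frame.
- cover_rect: Cover that does not belong here: rectangular, 96 x 64 mm, same material, height and rib. Origin: centre of the underside. Leave it.
- cover_round: Cover that does not belong here: a disc of 76 mm diameter, same material, height and rib. Origin: centre of the underside. Leave it.
- dock: Bench sensor, fixed to the worktop: white housing 130 x 96 mm (x by y), its top at 36 mm. Origin: centre of the underside, z up. On it a D-shaped aluminium spring plate with exactly the cover's outline, square end at x = -48, round end at x = +48 mm, centred at y = 0; its top face is 44 mm above the worktop when up. A dark socket sticks out 11 mm at the far side.
- pin_slot (a point): Middle of the slot in the spring plate, on its top face when up: x = -24, y = 0, z = 44 mm of the dock. Through it rises the fixed steel locating pin, 12 mm wide, tapering to 10 mm at its top, 8 mm above the plate. It is adjustable and stands each time elsewhere in the slot: up to 8 mm either way along the dock's x, always at y = 0.
- dock_nose (a point): Foremost point of the round end of the spring plate, on its top face when up: x = +48, y = 0, z = 44 mm of the dock. A cover riding on the pin has its underside 52 mm above the worktop, one that has dropped on 44 mm; its outline may then be up to about 9 mm ahead of or behind the plate's.
- platen (a joint): How far the spring plate is pressed down: 0 m up, 0.006 m fully down at its stop. It takes about 3 N to start it and 8 N to hold it fully down; the cover's own weight does not move it, and it comes up again when let go.
- dropper: Small white bottle with black cap, 32 mm wide, 71 mm high, standing among the covers. Origin: centre of its foot. Leave it.
- weigh_boat: White square weighing dish, 70 x 70 x 18 mm. Origin: centre of its foot. Leave it.
- marker: Marker pen, 140 mm long, 13 mm thick, lying along its own y. Origin: below its middle. Leave it.
- beaker: Small clear beaker, 62 mm wide, 63 mm high. Origin: centre of its foot. Leave it.
- timer: White bench timer, 62 x 62 x 20 mm. Origin: centre of its underside. Leave it.
There are look-alikes about, which are no part of the job. Leave any brown look-alike of the cover_d alone.

How it is judged:
By the outcome, as a careful person would: the job done as asked, in the order asked, and still so for the second after the job is handed in, while the arm keeps its last pose, push and grip.
It also fails if it takes over 45 s, if anything falls off the work surface, if the arm or the gripper's body presses on something with over 40 N, if the wrist force passes 120 N, or if a joint passes its speed limit or range.

## Working session

There is one attempt and no reset: what is moved stays moved. The work goes in short steps, Python scripts to look and compute and a shell command to move; the robot and the scene stay as the last step left them, time stands still between calls to the robot, and variables do not carry over. Pictures are saved under pics/ and viewed, at most 10 in all, crops included, and the job is handed in when it is done.

```bash
mkdir -p pics
cat > h.py <<'E'
import numpy as np, cv2
from bench import env
from scipy.spatial.transform import Rotation as Rn
def cap(n,f):
    im=env.get_image(n); cv2.imwrite('pics/'+f+'.png',im['color'][:,:,::-1]); np.savez('pics/'+f+'.npz',**im); return im
def ray(im,px,z):
    R=np.array(im['R']);t=np.array(im['t']);d=R.T@np.array([(px[0]-im['cx'])/im['fx'],(px[1]-im['cy'])/im['fy'],1.]);c=-R.T@t
    return c+d*(z-c[2])/d[2]
def proj(im,X):
    p=np.array(im['R'])@np.array(X)+im['t'];return np.array([im['fx']*p[0]/p[2]+im['cx'],im['fy']*p[1]/p[2]+im['cy']])
E
python3 - <<'E'
from h import *
a=cap('scene','s0');b=cap('side','d0');c=cap('wrist','w0')
for i in(a,b,c): print(-np.array(i['R']).T@i['t'],i['fx'])
o=env.observe();print(o['t'],o['tcp_pos'],o['eef_rot'],Rn.from_quat(o['eef_rot']).as_matrix().round(3),o['ft_force'])
E
```

```text
[-0.10375931 -0.76528279  0.81377894] 483.3460797300245
[ 0.17728749 -0.39049378  0.70438233] 417.9224383719983
[0.10048241 0.64598975 0.38432696] 276.7945284258704
0.15 [0.17445683 0.62570585 0.2248615 ] [ 1.35523983e-01  9.90773829e-01 -6.83981163e-04 -3.19981273e-05] [[-0.963  0.269 -0.   ]
 [ 0.269  0.963 -0.001]
 [-0.    -0.001 -1.   ]] [-0.26574253  0.29246239 -0.94231715]
```

View pics/s0.png

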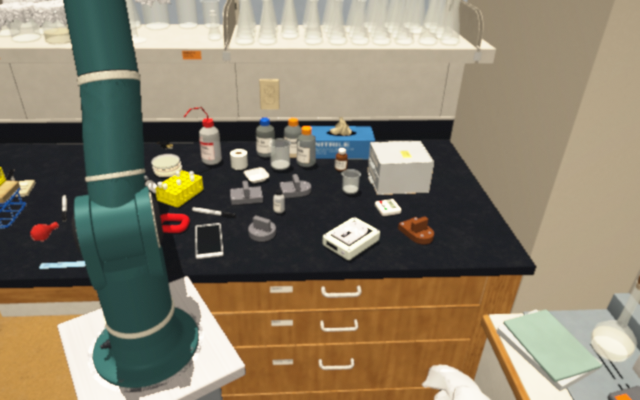

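View pics/d0.png

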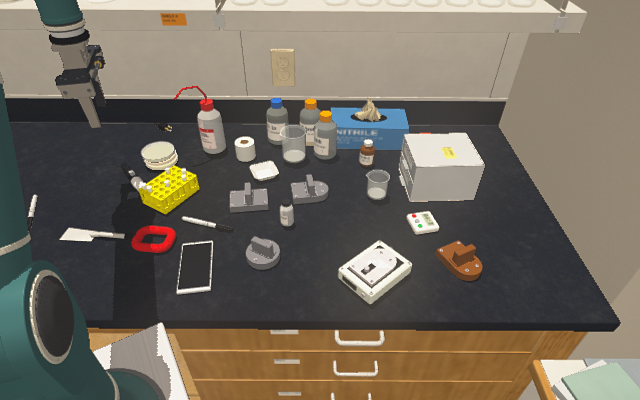

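Candidates (side image): rectangular cover (249,199), D cover (310,189), disc (263,253), brown look-alike (460,259). By the description it is the D at (310,189). The dock is at (375,270).

Run:
```python
import cv2,numpy as np
a=cv2.imread('pics/d0.png')
x=cv2.resize(a[160:240,225:345],None,fx=5,fy=5,interpolation=cv2.INTER_CUBIC)[:, :600]
y=cv2.resize(a[232:307,330:420],None,fx=6,fy=6,interpolation=cv2.INTER_CUBIC)
cv2.imwrite('pics/c1.png',x);cv2.imwrite('pics/c2.png',y)
```

```text
(no output)
```

View pics/c1.png

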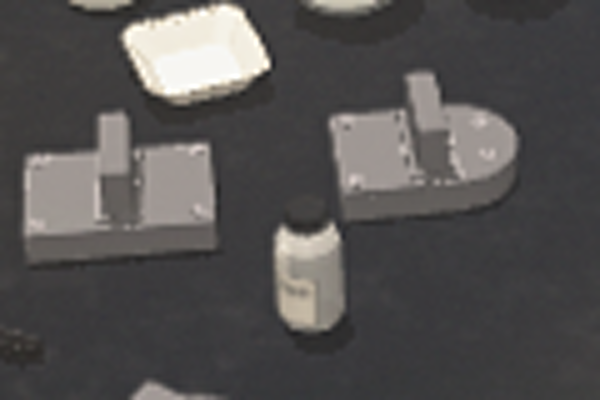

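View pics/c2.png

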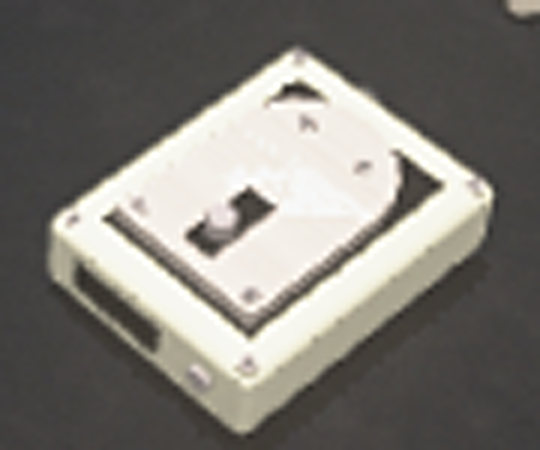

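The crops show a D outline at the right (square end at c1 (335,150), round end at (520,145)). The dock plate's round end points to the upper right of c2, and the pin is in the lower-left half of its slot, at (220,225). Next I fit poses.

```bash
cat >> h.py <<'E'
from scipy.optimize import least_squares
def fit(im,mod,pix,x0):
    def T(p,m): c,s=np.cos(p[2]),np.sin(p[2]); return np.array([p[0]+c*m[0]-s*m[1],p[1]+s*m[0]+c*m[1],m[2]])
    f=lambda p:np.concatenate([proj(im,T(p,m))-q for m,q in zip(mod,pix)])
    r=least_squares(f,x0);return r.x,f(r.x).reshape(-1,2).round(1),T
E
python3 - <<'E'
from h import *
im=dict(np.load('pics/d0.npz'))
c1=lambda u,v:(u/5+225-.4,v/5+160-.4); c2=lambda u,v:(u/6+330-.4,v/6+232-.4)
for s in [(310,189),(375,270),(249,199)]: print(ray(im,s,.03))
g=ray(im,(310,189),.03)
# rib x +-8,y+-25 z50 ; which way is 'back'? try yaw inits
for y0 in(0,1.57,3.14,-1.57):
  m=[(-.048,.032,.02),(-.048,-.032,.02),(-.048,-.032,0),(-.008,.025,.05),(.008,.025,.05),(.008,-.025,.05),(-.008,-.025,.05)]
  p=[c1(330,113),c1(341,190),c1(344,221),c1(405,73),c1(433,73),c1(448,128),c1(418,130)]
  x,e,T=fit(im,m,p,[g[0],g[1],y0]);print('cover',x,abs(e).max(),e.tolist())
g=ray(im,(375,270),.03)
for y0 in(0,1.57,3.14,-1.57):
  m=[(.065,.048,.036),(.065,-.048,.036),(-.065,-.048,.036),(-.065,.048,.036)]
  p=[c2(298,44),c2(493,188),c2(242,378),c2(50,218)]
  x,e,T=fit(im,m,p,[g[0],g[1],y0]);print('dock',x,abs(e).max(),e.tolist())
  if abs(e).max()<2:
    w=ray(im,c2(220,215),.052)[:2]-x[:2];c,s=np.cos(x[2]),np.sin(x[2]);print('pin',c*w[0]+s*w[1],-s*w[0]+c*w[1])
E
```

```text
[0.58434024 0.34528785 0.03      ]
[0.57108203 0.04199594 0.03      ]
[0.43197869 0.38523512 0.03      ]
cover [ 0.59102824  0.3577505  -0.38130371] 0.7 [[-0.1, 0.4], [0.0, 0.3], [-0.3, 0.1], [0.0, -0.3], [0.5, -0.7], [0.1, -0.0], [-0.2, 0.1]]
cover [ 0.59102824  0.3577505  -0.3813037 ] 0.7 [[-0.1, 0.4], [0.0, 0.3], [-0.3, 0.1], [0.0, -0.3], [0.5, -0.7], [0.1, -0.0], [-0.2, 0.1]]
cover [0.59102824 0.3577505  5.90188159] 0.7 [[-0.1, 0.4], [0.0, 0.3], [-0.3, 0.1], [0.0, -0.3], [0.5, -0.7], [0.1, -0.0], [-0.2, 0.1]]
cover [ 0.59102824  0.3577505  -0.38130373] 0.7 [[-0.1, 0.4], [0.0, 0.3], [-0.3, 0.1], [0.0, -0.3], [0.5, -0.7], [0.1, -0.0], [-0.2, 0.1]]
dock [0.57551935 0.04923607 0.19642641] 1.2 [[-0.2, -0.7], [1.0, -0.1], [0.3, 1.1], [-1.2, -0.7]]
pin -0.02962082745555096 -0.0012815508934256965
dock [0.57551935 0.04923607 0.19642643] 1.2 [[-0.2, -0.7], [1.0, -0.1], [0.3, 1.1], [-1.2, -0.7]]
pin -0.029620827486238427 -0.0012815504780148467
dock [0.57551935 0.04923607 0.19642645] 1.2 [[-0.2, -0.7], [1.0, -0.1], [0.3, 1.1], [-1.2, -0.7]]
pin -0.02962082754967583 -0.0012815498115807634
dock [0.57551935 0.04923607 0.19642636] 1.2 [[-0.2, -0.7], [1.0, -0.1], [0.3, 1.1], [-1.2, -0.7]]
pin -0.029620827321388158 -0.0012815525386684207
```

View pics/w0.png

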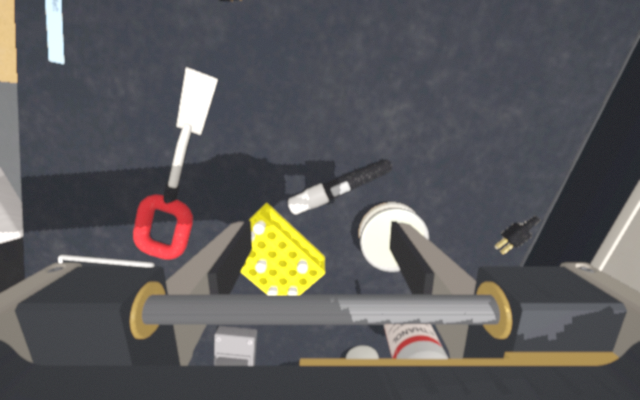

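Cover ≈ (0.591, 0.358), yaw -21.8°. Dock ≈ (0.576, 0.049), yaw +11.3°. Moving over the cover with tool y along cover +x.

```bash
cat >> h.py <<'E'
def go(x,y,z,yawdeg):  # remaining shift/turn in move units; yaw = world angle of tool y
    o=env.observe();R=Rn.from_quat(o['eef_rot']).as_matrix();a=np.radians(yawdeg)
    Y=np.array([np.cos(a),np.sin(a),0]);Z=np.array([0,0,-1.]);Rt=np.column_stack([np.cross(Y,Z),Y,Z])
    print('t',round(o['t'],2),'tcp',np.round(o['tcp_pos'],4),'yaw',np.degrees(np.arctan2(R[1,1],R[0,1])).round(1),'F',np.round(o['ft_force'],1),'grip',round(o['grip_width'],3),
     '\nshift',((R.T@(np.array([x,y,z])-o['tcp_pos']))*10).round(3),'turn',(Rn.from_matrix(R.T@Rt).as_rotvec()/np.pi).round(3))
E
python3 -m crank '[-1,-0.3,0,0,0,0.06, -1,-0.3,0,0,0,0.12, -1,-0.3,0,0,0,0.17, -1,-0.3,0,0,0,0.22, -1,-0.3,0,0,0,0.26]' 50 20
python3 -c "from h import *;go(.591,.358,.15,-21.8)"
```

```text
t: 0.78
tcp_pos: [0.2628, 0.5701, 0.2253]
eef_rot: [0.52, 0.854, -0.0, 0.0]
ft_force: [-0.2, 0.1, 0.1]
grip_width: 0.544
finger_force: 0.0
t 0.78 tcp [0.2628 0.5701 0.2253] yaw 27.4 F [-0.2  0.1  0.1] grip 0.544 
shift [-3.392  1.94   0.753] turn [-0.     0.     0.273]
```

```bash
python3 -m crank '[-1,0.6,0,0,0,0, -1,0.6,0,0,0,0, -1,0.6,0,0,0,0]' >/dev/null
python3 -m crank '[-1,0.6,0,0,0,0, -1,0.6,0,0,0,0, -1,0.6,0,0,0,0]'  >/dev/null
python3 -m crank '[-1,0.6,0,0,0,0.06, -1,0.6,0,0,0,0.12, -1,0.6,0,0,0,0.17, -1,0.6,0,0,0,0.22, -1,0.6,0,0,0,0.273, -1,0.6,0,0,0,0.273]' 
python3 -c "from h import *;go(.591,.358,.15,-21.8);cap('wrist','w1')"
```

```text
t: 2.28
tcp_pos: [0.5599, 0.3897, 0.2251]
eef_rot: [0.826, 0.564, -0.0, -0.0]
ft_force: [0.5, -0.2, 1.3]
grip_width: 0.543
finger_force: 0.0
t 2.27 tcp [0.5599 0.3897 0.2251] yaw -21.3 F [ 0.5 -0.2  1.3] grip 0.543 
shift [-0.182  0.406  0.75 ] turn [-0.     0.     0.003]
```

View pics/w1.png

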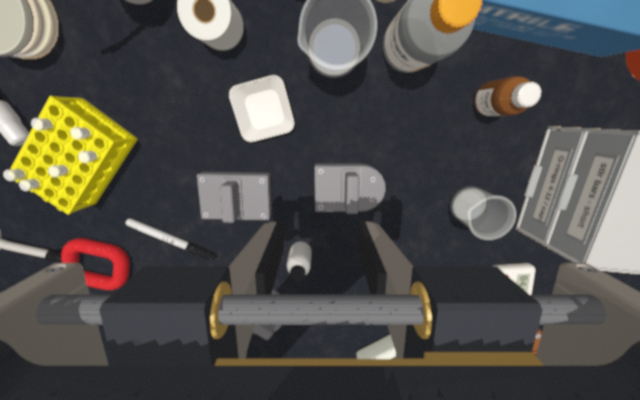

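The D cover is at (349,187): square end left at x≈315, nose at (385,187). Refining from this view.

```bash
python3 - <<'E'
from h import *
im=dict(np.load('pics/w1.npz'))
for n in[(-.048,.032,.02),(-.048,-.032,.02),(.048,0,.02),(0,.025,.05),(0,-.025,.05)]:
    a=-.381;c,s=np.cos(a),np.sin(a);print(proj(im,(.591+c*n[0]-s*n[1],.358+s*n[0]+c*n[1],n[2])).round(1))
m=[(-.048,.032,.02),(-.048,-.032,.02),(.048,0,.02)]
x,e,T=fit(im,m,[(315,164),(315,211),(385.5,188)],[.591,.358,-.38]);print(x,e.tolist())
g=cv2.cvtColor(im['color'],cv2.COLOR_RGB2GRAY);b=(g>75).astype(np.uint8);n,l,st,ce=cv2.connectedComponentsWithStats(b[150:225,300:400]);print(st[1:])
E
python3 - <<'E'
import cv2
a=cv2.imread('pics/w1.png')[145:225,300:400];cv2.imwrite('pics/c3.png',cv2.resize(a,None,fx=7,fy=7,interpolation=cv2.INTER_CUBIC))
E
```

```text
[314.9 163.2]
[314.7 208.8]
[385.3 187.2]
[353.4 173.3]
[351.7 211.7]
[ 0.59066007  0.35640989 -0.37173111] [[-0.1, 0.7], [0.1, -0.8], [-0.0, 0.1]]
[[  14   14   72   49 3137]
 [  66   72   12    3   30]]
```

View pics/c3.png

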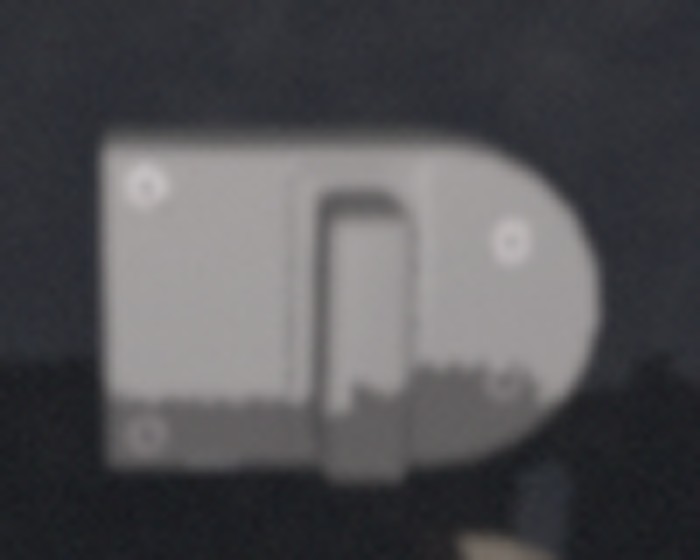

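```bash
python3 -m crank '[-0.17,0.405,0.5,0,0,0, -0.17,0.405,0.75,0,0,0, -0.17,0.405,0.75,0,0,0]' 
python3 -c "from h import *;go(.590,.3563,.036,-21.6)"
```

```text
t: 2.7
tcp_pos: [0.5912, 0.3568, 0.148]
eef_rot: [0.826, 0.563, -0.003, -0.0]
ft_force: [-0.4, 0.0, -0.4]
grip_width: 0.545
finger_force: 0.0
t 2.7 tcp [0.5912 0.3568 0.148 ] yaw -21.4 F [-0.4  0.  -0.4] grip 0.545 
shift [-0.004 -0.006  1.12 ] turn [-0.001  0.001  0.001]
```

```bash
python3 -m crank '[0,0,0.5,0,0,0, 0,0,0.9,0,0,0, 0,-0.01,0.98,0,0,0, 0,-0.01,1,0,0,0]' 
python3 -m crank '[0,0,0.12,0,0,0, 0,0,0.12,0,0,0]' 
python3 -m crank '[0,0,0,0,0,0, 0,0,0,0,0,0, 0,0,0,0,0,0, 0,0,0,0,0,0]' 5 30 
python3 -c "from h import *;go(.590,.3563,.036,-21.6)"
```

```text
t: 3.2
tcp_pos: [0.5924, 0.3591, 0.0521]
eef_rot: [0.826, 0.563, 0.001, -0.0]
ft_force: [0.7, -0.6, 0.4]
grip_width: 0.542
finger_force: 0.0
t: 3.45
tcp_pos: [0.5918, 0.3579, 0.0388]
eef_rot: [0.827, 0.563, 0.0, -0.0]
ft_force: [-0.3, 0.3, 0.2]
grip_width: 0.543
finger_force: 0.0
t: 3.95
tcp_pos: [0.5918, 0.3579, 0.0388]
eef_rot: [0.827, 0.563, -0.0, -0.0]
ft_force: [-2.1, 0.9, 0.8]
grip_width: 0.171
finger_force: 30.0
t 3.95 tcp [0.5918 0.3579 0.0388] yaw -21.5 F [-2.1  0.9  0.8] grip 0.171 
shift [-0.022 -0.01   0.028] turn [-0.    -0.     0.001]
```

Grasped the rib (15.7 mm). Lift, and carry past the dock so the wrist camera can see it.

```bash
python3 -m crank '[0,0,-0.3,0,0,0, 0,0,-0.7,0,0,0, 0,0,-1,0,0,0, 0,0,-1,0,0,0]' 
python3 -m crank '[-0.5,0.1,-0.3,0,0,-0.05, -1,0.3,-0.6,0,0,-0.1, -1,0.3,-0.6,0,0,-0.15, -1,0.3,-0.6,0,0,-0.182]' 
python3 -c "from h import *;go(.589,-.019,.20,11.3)"
```

```text
t: 4.45
tcp_pos: [0.5933, 0.3584, 0.1409]
eef_rot: [0.827, 0.563, 0.002, -0.0]
ft_force: [0.3, 0.2, -2.2]
grip_width: 0.172
finger_force: 30.0
t: 4.95
tcp_pos: [0.5825, 0.2525, 0.1971]
eef_rot: [0.634, 0.774, -0.001, -0.001]
ft_force: [-0.3, 0.4, -1.8]
grip_width: 0.172
finger_force: 30.0
t 4.95 tcp [0.5825 0.2525 0.1971] yaw 11.4 F [-0.3  0.4 -1.8] grip 0.172 
shift [-2.675 -0.472 -0.027] turn [-0.001  0.     0.   ]
```

```bash
python3 -m crank '[-0.4,-0.1,0,0,0,0, -1,-0.2,0,0,0,0, -1,-0.2,0,0,0,0]' >/dev/null
python3 -m crank '[-0.5,-0.1,0,0,0,0, -1,-0.2,0,0,0,0, -1,-0.2,0,0,0,0]' >/dev/null
python3 -m crank '[-0.3,-0.05,0,0,0,0, -0.6,-0.05,0,0,0,0, -0.65,-0.05,0,0,0,0, -0.65,-0.05,0,0,0,0, -0.65,-0.05,0,0,0,0]' 
python3 -c "from h import *;go(.589,-.019,.20,11.3);cap('wrist','w2')"
```

```text
t: 6.32
tcp_pos: [0.5905, -0.0129, 0.1981]
eef_rot: [0.634, 0.774, 0.0, -0.001]
ft_force: [-0.4, 0.9, -1.8]
grip_width: 0.171
finger_force: 30.0
t 6.33 tcp [ 0.5905 -0.0129  0.1981] yaw 11.4 F [-0.4  0.9 -1.8] grip 0.171 
shift [-0.057 -0.026 -0.019] turn [-0. -0.  0.]
```

View pics/w2.png

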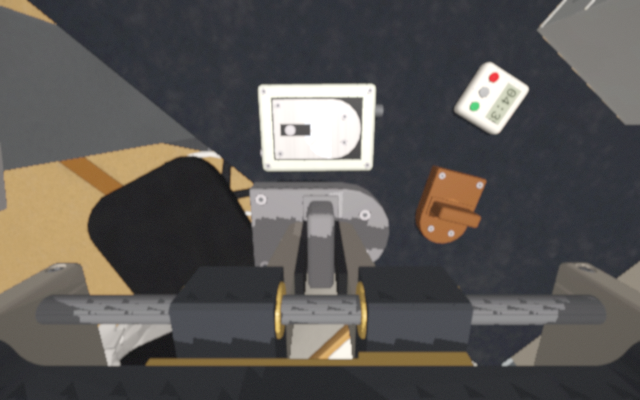

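The dock shows squarely at (317,127), its pin at (290,130), in the slot spanning (281..311). The held cover's square end is at x≈250 and its nose at (388,222). Measuring by profiles.

Run:
```python
from h import *
im=dict(np.load('pics/w2.npz'));g=cv2.cvtColor(im['color'],cv2.COLOR_RGB2GRAY)
print('col row115',g[115,252:284].tolist(),g[115,355:385].tolist())
print('row col285',g[78:104,285].tolist(),g[150:192,285].tolist())
print('slot row130',g[130,276:316].tolist())
print('slot col290',g[118:142,290].tolist())
for r in(122,126,134,138):print(r,g[r,278:314].tolist())
a=np.radians(11.35);c,s=np.cos(a),np.sin(a)
P=lambda x,y,n:proj(im,(x+c*n[0]-s*n[1],y+s*n[0]+c*n[1],n[2])).round(1)
for n in[(.065,.048,.036),(.065,-.048,.036),(-.065,-.048,.036),(-.065,.048,.036),(-.048,.032,.044),(-.048,-.032,.044),(.048,0,.044),(-.0296,0,.052)]:print('dock',n,P(.5755,.0492,n))
o=env.observe();t=o['tcp_pos'];X=np.array([-s,c]);q=t[:2]-.0022*X;u=t[2]-.0388
for n in[(-.048,.032,.02+u),(-.048,.032,u),(.048,0,.02+u),(-.008,.025,.05+u),(.008,.025,.05+u)]:print('cov',n,P(q[0],q[1],n))
print('cov row215',g[215,242:258].tolist(),g[222,376:396].tolist(),'col280',g[176:196,280].tolist(),'rib col320',g[192:214,320].tolist(), 'rib row 215', g[215,300:340].tolist())
```

```text
col row115 [57, 57, 57, 56, 55, 57, 87, 154, 212, 241, 254, 255, 255, 255, 255, 255, 255, 255, 254, 219, 184, 213, 242, 252, 254, 255, 255, 255, 255, 255, 255, 254] [255, 240, 201, 140, 100, 99, 139, 210, 254, 255, 255, 255, 255, 255, 255, 255, 255, 254, 233, 188, 126, 99, 97, 97, 97, 97, 93, 82, 64, 55]
row col285 [53, 53, 51, 50, 54, 91, 160, 217, 247, 254, 255, 255, 255, 255, 255, 255, 255, 255, 240, 194, 169, 211, 242, 254, 255, 255] [248, 248, 248, 247, 247, 247, 246, 239, 216, 195, 225, 252, 254, 254, 254, 254, 254, 253, 243, 223, 188, 127, 72, 57, 56, 58, 56, 57, 54, 52, 51, 61, 85, 98, 102, 103, 101, 106, 124, 147, 162, 168]
slot row130 [252, 252, 251, 237, 190, 120, 87, 96, 143, 196, 226, 236, 238, 239, 240, 241, 241, 234, 213, 168, 114, 92, 89, 88, 88, 87, 88, 88, 87, 88, 89, 87, 92, 125, 199, 245, 255, 255, 255, 255]
slot col290 [253, 253, 253, 252, 245, 223, 196, 205, 228, 238, 242, 241, 240, 239, 237, 232, 218, 207, 222, 242, 249, 249, 250, 249]
122 [254, 252, 250, 249, 248, 247, 245, 245, 245, 245, 245, 245, 245, 246, 245, 244, 245, 247, 249, 249, 250, 250, 251, 252, 25
[... 1171 characters left out ...]
2)) [306.5 212.8]
cov (0.008, 0.025, np.float64(0.20947154236384802)) [334.6 212.9]
cov row215 [25, 25, 32, 68, 121, 164, 190, 201, 193, 170, 162, 167, 170, 170, 170, 169] [169, 169, 169, 169, 169, 169, 168, 169, 169, 169, 167, 153, 116, 72, 56, 58, 57, 58, 59, 60] col280 [54, 53, 53, 49, 48, 61, 84, 99, 104, 104, 104, 104, 114, 137, 160, 168, 170, 170, 170, 171] rib col320 [172, 170, 163, 157, 159, 167, 170, 165, 145, 119, 104, 102, 103, 104, 105, 106, 105, 105, 107, 107, 111, 124] rib row 215 [170, 168, 159, 154, 160, 153, 128, 109, 117, 130, 138, 140, 145, 149, 152, 152, 152, 151, 152, 153, 152, 152, 154, 153, 152, 152, 152, 152, 152, 149, 142, 138, 132, 130, 144, 159, 166, 165, 170, 186]
```

Run:
```python
from h import *
im=dict(np.load('pics/w2.npz'));g=cv2.GaussianBlur(cv2.cvtColor(im['color'],cv2.COLOR_RGB2GRAY),(3,3),0).astype(float)
def edge(line,i0,thr):  # subpixel crossing
    for i in range(len(line)-1):
        if (line[i]-thr)*(line[i+1]-thr)<=0 and line[i]!=line[i+1]: return i0+i+(thr-line[i])/(line[i+1]-line[i])
# constraints: (axis 'c' col at given row / 'r' row at given col, model line p,q)
def solve(cons,x0):
    def f(p):
        c,s=np.cos(p[2]),np.sin(p[2]);T=lambda m:np.array([p[0]+c*m[0]-s*m[1],p[1]+s*m[0]+c*m[1],m[2]]);out=[]
        for k,at,v,a,b in cons:
            A,B=proj(im,T(a)),proj(im,T(b));d=(B-A);d/=np.hypot(*d);e=np.array([v,at]) if k=='c' else np.array([at,v])
            w=e-A;out.append(d[0]*w[1]-d[1]*w[0])
        return np.array(out)
    r=least_squares(f,x0,loss='soft_l1',f_scale=.5);return r.x,f(r.x).round(2)
h=.036;c=[]
for r in(110,118,140,150):
    c.append(('c',r,edge(g[r,252:266],252,155),(-.065,-.048,h),(-.065,.048,h)))
    c.append(('c',r,edge(g[r,368:380],368,175),(.065,-.048,h),(.065,.048,h)))
for q in(280,300,330,350):
    c.append(('r',q,edge(g[78:90,q],78,155),(-.065,.048,h),(.065,.048,h)))
    c.append(('r',q,edge(g[164:176,q],164,150),(-.065,-.048,h),(.065,-.048,h)))
x,e=solve(c,[.5755,.0492,.198]);print('dock',x,np.degrees(x[2]),e)
cc,s=np.cos(x[2]),np.sin(x[2]);w=ray(im,(289.7,129.3),.052)[:2]-x[:2];print('pin dock frame',cc*w[0]+s*w[1],-s*w[0]+cc*w[1])
w=ray(im,(296.3,130),.044)[:2]-x[:2];print('slot mid',cc*w[0]+s*w[1],-s*w[0]+cc*w[1])
o=env.observe();t=o['tcp_pos'];u=t[2]-.0388;R=Rn.from_quat(o['eef_rot']).as_matrix();a0=np.arctan2(R[1,1],R[0,1])
c=[];h=.02+u
for r in(205,215,225,235):c.append(('c',r,edge(g[r,240:252],240,110),(-.048,-.032,h),(-.048,.032,h)))
for q in(270,280,290,350):c.append(('r',q,edge(g[186:196,q],186,138),(-.048,.032,h),(.016,.032,h)))
y,e=solve(c,[t[0],t[1],a0]);print('cover',y,np.degrees([y[2],a0]),e)
d=R[:2,:2].T@(y[:2]-t[:2]);print('cover in tool mm',d*1000,'nose pred',proj(im,(y[0]+np.cos(y[2])*.048,y[1]+np.sin(y[2])*.048,h)),[edge(g[r,380:396],380,112) for r in(215,222,230)])
```

```text
dock [0.57414873 0.04602121 0.20608116] 11.807580666182366 [ 0.56 -0.06  0.67 -0.63  0.62 -0.58 -0.   -0.47  0.23 -0.09  0.19 -0.07
  0.07 -0.26  0.12 -0.34]
pin dock frame -0.028907273738342613 0.0003860201579878545
slot mid -0.022503297417027328 -0.0008016970689129965Traceback (most recent call last):
  File "<stdin>", line 29, in <module>
  File "<stdin>", line 14, in solve
    return func(*args, **kwargs)
    vector_fun = VectorFunction(
        fun_wrapped,
    ...<6 lines>...
        workers=workers
    )
    self._update_fun()
    ~~~~~~~~~~~~~~~~^^
    self.f = self.fun_wrapped(xp_copy(self.x))
             ~~~~~~~~~~~~~~~~^^^^^^^^^^^^^^^^^
    return np.atleast_1d(self.fun(x))
                         ~~~~~~~~^^^
    return self.f(x, *self.args, **self.kwargs)
           ~~~~~~^^^^^^^^^^^^^^^^^^^^^^^^^^^^^^
  File "<stdin>", line 12, in f
TypeError: unsupported operand type(s) for -: 'NoneType' and 'float'
```

Run:
```python
from h import *
im=dict(np.load('pics/w2.npz'));g=cv2.cvtColor(im['color'],cv2.COLOR_RGB2GRAY).astype(int)
for r in(195,205,215,225,235,245):print(r,g[r,242:258].tolist(),g[r,370:394].tolist())
for q in(265,280,290,345):print(q,g[178:196,q].tolist())
o=env.observe();t=o['tcp_pos'];R=Rn.from_quat(o['eef_rot']).as_matrix()
def W(m,d): return t+R@np.array([m[1]+d[1],m[0]+d[0],.0388-m[2]]) # cover x=tool y, cover y=tool x
for d in((0,-.0022),(0,-.0032)):
  for m in[(-.048,.032,.02),(-.048,.016,.02),(-.048,0,.02),(-.020,.032,.02),(-.02,.032,0),(.048,0,.02),(0.016+.032*.866,.016,.02),(-.008,.025,.05),(.008,.025,.05)]:print(d,m,proj(im,W(m,d)).round(1))
```

```text
195 [44, 46, 47, 50, 55, 59, 74, 109, 146, 165, 169, 169, 169, 168, 173, 191] [110, 100, 88, 74, 61, 59, 55, 54, 53, 54, 55, 54, 57, 58, 57, 56, 55, 55, 53, 51, 49, 52, 51, 54]
205 [155, 169, 172, 172, 173, 172, 170, 164, 156, 160, 167, 170, 170, 169, 170, 170] [171, 171, 170, 170, 171, 170, 170, 167, 160, 145, 119, 90, 71, 61, 59, 58, 57, 57, 56, 55, 56, 53, 55, 54]
215 [25, 25, 32, 68, 121, 164, 190, 201, 193, 170, 162, 167, 170, 170, 170, 169] [192, 173, 169, 168, 169, 170, 169, 169, 169, 169, 169, 169, 169, 169, 162, 143, 106, 73, 62, 59, 59, 60, 60, 60]
225 [36, 37, 37, 35, 34, 30, 30, 30, 42, 91, 134, 150, 141, 122, 110, 108] [151, 158, 162, 162, 162, 165, 166, 169, 168, 168, 169, 168, 168, 163, 157, 160, 161, 150, 120, 81, 60, 55, 59, 57]
235 [37, 36, 35, 39, 38, 36, 37, 38, 37, 44, 68, 95, 105, 108, 106, 108] [107, 108, 107, 109, 108, 109, 108, 106, 108, 108, 109, 108, 108, 107, 107, 106, 106, 102, 87, 68, 54, 52, 52, 52]
245 [36, 35, 35, 33, 36, 34, 36, 35, 36, 34, 49, 73, 97, 104, 107, 108] [107, 108, 106, 107, 108, 107, 107, 107, 108, 108, 107, 106, 109, 106, 106, 97, 79, 
[... 539 characters left out ...]
 (-0.02, 0.032, 0.02) [290.5 187.6]
(0, -0.0022) (-0.02, 0.032, 0) [293.3 180.7]
(0, -0.0022) (0.048, 0, 0.02) [389.3 232.1]
(0, -0.0022) (0.043712, 0.016, 0.02) [384.7 210.4]
(0, -0.0022) (-0.008, 0.025, 0.05) [306.4 212.9]
(0, -0.0022) (0.008, 0.025, 0.05) [334.6 212.9]
(0, -0.0032) (-0.048, 0.032, 0.02) [248.5 189. ]
(0, -0.0032) (-0.048, 0.016, 0.02) [250.1 211.6]
(0, -0.0032) (-0.048, 0, 0.02) [251.7 233.3]
(0, -0.0032) (-0.02, 0.032, 0.02) [290.5 189. ]
(0, -0.0032) (-0.02, 0.032, 0) [293.3 182. ]
(0, -0.0032) (0.048, 0, 0.02) [389.2 233.4]
(0, -0.0032) (0.043712, 0.016, 0.02) [384.6 211.8]
(0, -0.0032) (-0.008, 0.025, 0.05) [306.5 214.5]
(0, -0.0032) (0.008, 0.025, 0.05) [334.6 214.6]
```

Cover sits at tool x ≈ -3.2 mm, and the dock in the same camera is at (0.574, 0.046), yaw ≈ 11.6°. The pin is at dock x ≈ -29, so the pocket should drop with the cover about 5 mm behind the plate. I'll lay it down 2 mm ahead, then slide it back.

```bash
python3 -c "from h import *;go(.5754,.0495,.10,11.6)"
```

```text
t 6.38 tcp [ 0.5905 -0.0131  0.1983] yaw 11.4 F [-0.3  0.3 -2.4] grip 0.171 
shift [ 0.643 -0.024  0.983] turn [-0.    -0.    -0.001]
```

```bash
python3 -m crank '[0.3,0,0,0,0,-0.001, 0.6,-0.02,0.2,0,0,-0.001, 0.643,-0.024,0.6,0,0,-0.001, 0.643,-0.024,0.9,0,0,-0.001, 0.643,-0.024,0.98,0,0,-0.001, 0.643,-0.024,0.98,0,0,-0.001]' 
python3 -c "from h import *;go(.5754,.0495,.092,11.6)"
```

```text
t: 7.12
tcp_pos: [0.5759, 0.0479, 0.1008]
eef_rot: [0.633, 0.774, -0.0, -0.0]
ft_force: [0.3, -0.5, -0.6]
grip_width: 0.174
finger_force: 30.0
t 7.12 tcp [0.5759 0.0479 0.1008] yaw 11.4 F [ 0.3 -0.5 -0.6] grip 0.174 
shift [ 0.016 -0.002  0.088] turn [-0.    -0.    -0.001]
```

```bash
python3 -m crank '[0.01,0,0.05,0,0,0, 0.01,0,0.08,0,0,0, 0.01,0,0.08,0,0,0, 0.01,0,0.08,0,0,0]' 
python3 -m crank '[0,0,0.02,0,0,0, 0,0,0.02,0,0,0, 0,0,0.02,0,0,0]' 
python3 -c "from h import *;go(.5754,.0495,.092,11.6)"
```

```text
t: 7.62
tcp_pos: [0.5758, 0.0485, 0.0929]
eef_rot: [0.633, 0.774, 0.0, 0.0]
ft_force: [-0.2, 0.2, -0.4]
grip_width: 0.165
finger_force: 30.0
t: 8.0
tcp_pos: [0.5758, 0.0486, 0.0907]
eef_rot: [0.633, 0.774, 0.0, 0.0]
ft_force: [0.9, 0.9, -0.3]
grip_width: 0.17
finger_force: 30.0
t 8.0 tcp [0.5758 0.0486 0.0907] yaw 11.4 F [ 0.9  0.9 -0.3] grip 0.17 
shift [ 0.01  -0.002 -0.013] turn [ 0.     0.    -0.001]
```

```bash
python3 -m crank '[0.005,0,0.015,0,0,0, 0.005,0,0.015,0,0,0, 0.005,0,0.015,0,0,0]'; python3 -c "from h import *;go(.5754,.0495,.092,11.6)"
```

```text
t: 8.38
tcp_pos: [0.576, 0.0487, 0.0904]
eef_rot: [0.633, 0.774, 0.0, 0.0]
ft_force: [-1.7, -0.9, 8.7]
grip_width: 0.172
finger_force: 30.0
t 8.38 tcp [0.576  0.0487 0.0904] yaw 11.4 F [-1.7 -0.9  8.7] grip 0.172 
shift [ 0.009 -0.005 -0.016] turn [ 0.     0.    -0.001]
```

Riding on the pin (underside ≈ 52 mm). Easing off and sliding backwards.

```bash
python3 -m crank '[0,0,-0.007,0,0,0, 0,-0.02,-0.007,0,0,0, 0,-0.03,-0.007,0,0,0, 0,-0.04,-0.007,0,0,0, 0,-0.04,-0.007,0,0,0]'
for i in 1; do python3 -m crank '[0,-0.01,0,0,0,0, 0,-0.01,0,0,0,0]'; done
python3 -m crank '[0,-0.01,0,0,0,0, 0,-0.01,0,0,0,0]'
python3 -c "from h import *;go(.5754,.0495,.092,11.6)"
```

```text
t: 9.0
tcp_pos: [0.573, 0.0486, 0.0906]
eef_rot: [0.633, 0.774, 0.001, 0.001]
ft_force: [4.0, 0.9, 5.3]
grip_width: 0.173
finger_force: 30.0
t: 9.25
tcp_pos: [0.5716, 0.0484, 0.0904]
eef_rot: [0.633, 0.774, 0.001, 0.001]
ft_force: [3.7, 0.3, 4.0]
grip_width: 0.17
finger_force: 30.0
t: 9.5
tcp_pos: [0.5673, 0.0478, 0.0885]
eef_rot: [0.633, 0.774, -0.002, -0.002]
ft_force: [-0.5, -0.0, -2.0]
grip_width: 0.173
finger_force: 30.0
t 9.5 tcp [0.5673 0.0478 0.0885] yaw 11.4 F [-0.5 -0.  -2. ] grip 0.173 
shift [ 0.001  0.083 -0.036] turn [-0.001 -0.    -0.001]
```

Contact vanished and the TCP dropped 2 mm, so the pocket has probably found the pin. Lowering.

```bash
python3 -m crank '[0,0,0.015,0,0,0, 0,0,0.03,0,0,0, 0,0,0.03,0,0,0]'
python3 -c "from h import *;go(.5754,.0495,.0828,11.6)"
```

```text
t: 9.88
tcp_pos: [0.5691, 0.0478, 0.0863]
eef_rot: [0.633, 0.774, -0.0, -0.0]
ft_force: [-0.1, 0.4, -1.5]
grip_width: 0.172
finger_force: 30.0
t 9.88 tcp [0.5691 0.0478 0.0863] yaw 11.4 F [-0.1  0.4 -1.5] grip 0.172 
shift [0.004 0.065 0.035] turn [-0.    -0.    -0.001]
```

```bash
python3 -m crank '[0,0,0.015,0,0,0, 0,0,0.035,0,0,0, 0,0,0.035,0,0,0]'
python3 -m crank '[0,0,0.01,0,0,0, 0,0,0.02,0,0,0, 0,0,0.02,0,0,0]'
python3 -c "from h import *;go(.5754,.0495,.0768,11.6)"
```

```text
t: 10.25
tcp_pos: [0.5694, 0.0479, 0.0831]
eef_rot: [0.633, 0.774, -0.0, -0.0]
ft_force: [0.1, 0.4, -1.9]
grip_width: 0.171
finger_force: 30.0
t: 10.62
tcp_pos: [0.5697, 0.0479, 0.0815]
eef_rot: [0.633, 0.774, 0.0, 0.0]
ft_force: [-1.2, -0.4, 1.2]
grip_width: 0.172
finger_force: 30.0
t 10.62 tcp [0.5697 0.0479 0.0815] yaw 11.4 F [-1.2 -0.4  1.2] grip 0.172 
shift [0.004 0.059 0.047] turn [ 0.    -0.    -0.001]
```

On the plate at the expected height. Now pressing down to the stop.

```bash
python3 -m crank '[0,0,0.02,0,0,0, 0,0,0.04,0,0,0, 0,0,0.04,0,0,0]'
python3 -m crank '[0,0,0.02,0,0,0, 0,0,0.03,0,0,0, 0,0,0.03,0,0,0]'
python3 -c "from h import *;go(.5754,.0495,.0768,11.6)"
```

```text
t: 11.0
tcp_pos: [0.5697, 0.0479, 0.0774]
eef_rot: [0.633, 0.774, 0.0, 0.0]
ft_force: [-1.8, 0.8, 4.9]
grip_width: 0.17
finger_force: 30.0
t: 11.38
tcp_pos: [0.5698, 0.0479, 0.0766]
eef_rot: [0.633, 0.774, 0.001, -0.0]
ft_force: [-7.2, -0.7, 21.6]
grip_width: 0.171
finger_force: 30.0
t 11.38 tcp [0.5698 0.0479 0.0766] yaw 11.4 F [-7.2 -0.7 21.6] grip 0.171 
shift [ 0.005  0.058 -0.002] turn [ 0.    -0.    -0.001]
```

At the stop: force rises steeply to 22 N at TCP z 0.0766 (expected 0.0768). Checking by camera and holding.

```bash
python3 -m crank '[0,0,-0.003,0,0,0, 0,0,-0.003,0,0,0, 0,0,-0.003,0,0,0, 0,0,-0.003,0,0,0, 0,0,-0.003,0,0,0, 0,0,-0.003,0,0,0]'
python3 - <<'E'
from h import *
a=cap('side','d9')['color'][200:310,320:440,::-1];b=cap('wrist','w9')['color'][100:290,220:420,::-1]
A=cv2.resize(a,(436,400),interpolation=cv2.INTER_CUBIC);B=cv2.resize(b,None,fx=400/190*.85,fy=400/190*.85,interpolation=cv2.INTER_CUBIC)
C=np.zeros((400,436+B.shape[1],3),np.uint8);C[:,:436]=A;C[:B.shape[0],436:]=B;print(C.shape);cv2.imwrite('pics/c9.png',C)
E
```

```text
t: 12.12
tcp_pos: [0.5698, 0.0479, 0.0766]
eef_rot: [0.633, 0.774, 0.0, -0.0]
ft_force: [-7.0, -0.5, 20.2]
grip_width: 0.171
finger_force: 30.0
(400, 794, 3)
```

View pics/c9.png

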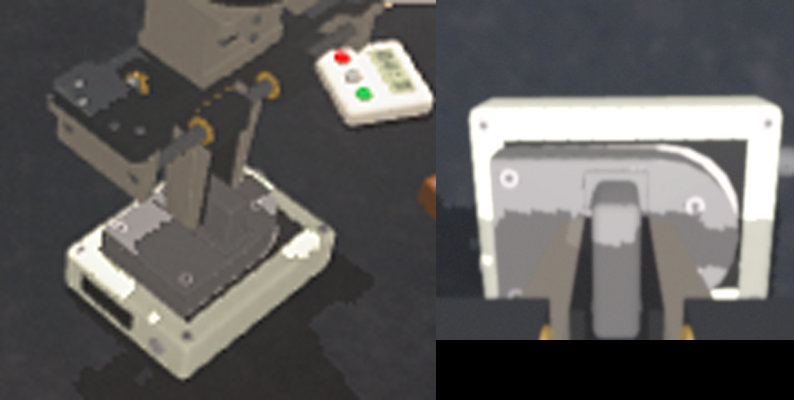

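The left half (side view) and the right half (wrist view) both show the cover flat on the plate. It is aligned, round end over round end, about 5 mm behind the plate's nose, as the pin offset predicts, and pressed down at a steady 20 N.

```bash
python3 -c "
from bench import env
print(env.finish_job())"
```

```text
the job is handed in; nothing more can be done
None
```

The D-shaped cover is seated over the locating pin, pressed fully down to the plate's stop and still held there by the gripper at about 20 N; the job is handed in (judge's verdict not shown), and I left everything else in place.

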